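# Stoke the tea hearth through its gravity flap

### The arm

A 7-joint arm with a two-finger parallel gripper is mounted at the origin on the work surface. World frame = base frame: x ahead of the robot, y to its left, z up, the work surface at z = 0. Lengths are in m, angles in rad, forces in N, time in s.
With the tool pointing down it reaches from about 0.4 to 0.85 m from the base axis. Payload 4.5 kg.
Tool frame: the origin (TCP) lies on the centre line of the jaws, within the pads' length; the fingertips stand 17 mm ahead of it and the grasp point (between the pads) lies 2 mm behind it; z points along the fingers, y is the line along which they close (so a half turn about z gives the same grasp; the last joint's range is limited). The gripper opens to 88 mm and grips with 3 to 60 N. Pads are 18 mm wide; open, the fingers measure 123 mm over their backs; the gripper's body (75 mm by 187 mm) begins 45 mm behind the grasp point.
Start: joints at [-1.199, 0.689, -0.195, 1.565, 0.157, 0.902, -0.215], TCP at [0.207, 0.59, 0.256] pointing down, gripper open.
Joint ranges: [-3.01, 3.01], [-0.46, 2.08], [-1.47, 1.51], [0.13, 2.56], [-1, 4.14], [0.04, 2.09], [-2.66, 2.66]. Speed limits (rad/s): [2.57, 2.57, 3.14, 3.14, 3.14, 3.14, 3.14].

### API

Orientations are given as [roll, pitch, yaw] about the fixed x, y, z axes, in that order (R = Rz(yaw) Ry(pitch) Rx(roll)).
In Python, from workcell import bot gives the robot as it stands. The module is installed in compiled form; this text tells all that it offers.
- The arm moves only by the tool move_arm, never from a script. Its argument "targets" is a list that holds one entry, the list of rows, each a list of 5 numbers: the shift along the tool's x, y, z as a fraction of full scale, then the turn about the tool's z as a fraction of full scale, then the gripper's target within -1 to 1 (fully open at 1, half-way at 0, shut at -1). A call has 1 to 5 rows; each row shifts and turns the commanded pose from where the row before left it, along the tool's axes as they then stand; what a row does not reach is not made up. Full scale, the value 1, is 80 mm for a shift and 0.08 rad for a turn. A row lasts 1/12 s, in which the tool goes at most 41.7 mm and 7.16 degrees, less where a joint would pass 70% of its speed; a pose out of reach is approached as far as the arm can. A call with a number of a shift or a turn outside -1 to 1 is refused whole. A call with a gripper value outside its range is refused whole. The fingers move at their own pace and stop on an object; "force" is the grip in N (left out, the last holds). Time passes only in rows, so rows that do not move let the fingers close. It gives the time, the measured TCP pose, the force, the opening and the grip force at its end, in the units of the state.
- bot.read_state(): the state, without advancing time (a new reading comes with each control period).
- bot.read_camera(name): name is "scene" or "top" or "wrist"; returns the picture (384x512x3 uint8, red, green, blue); there is no depth.
- bot.get_calibration(name): a dict with "fx", "fy", "cx", "cy" (pixels), "extrinsics" (4x4, takes a point from world to camera coordinates). Camera axes: x right, y down, z forward; pixel columns grow to the right and rows downward; lengths in m; the calibration is good to about 2 mm. A picture is of the moment at which its call begins: read the wrist's pose just before it. get_calibration takes no time and is no camera call; for the wrist camera it gives the pose at the moment of the call.
- bot.sign_off(): hands the job in; it is judged then, once.
Trained networks look in the newest picture that a camera, given by its name, has taken for a name from the list of things; names that differ only in an ending like _2 or _b are one class to them, and where a whole thing is asked for, a point or a joint stands for the part that bears it (a point fixed in the world has none). Each returns a list of dicts, best first, with "p" (0 to 1); they miss things now and then, are a little off and sometimes report something else, mostly with a low value. They report only what shows in the picture. A call takes as long as a camera call.
- bot.cut_out(camera, thing): "mask" (384x512 bool, what is visible of it) and "extent" ([centre column, centre row, width, height] in pixels, round what is visible of it).
- bot.landmark_of(camera, thing): "location" ([column, row] in pixels: a listed point, or the origin of a listed thing).
The state is a dict: "time": time; "joint_positions": joint angles; "qd": joint speeds; "tau": joint torques, N m; "ee_pos": TCP position; "orientation": TCP orientation; "contact_force": force on the tool from outside, world axes, zero at the start; "moment": the same for the moment, N m; "gripper_width": finger opening in m; "grip_force": force on a finger pad.
Only numpy, scipy, OpenCV 4.12 (cv2) and the standard library are available. Lean on these libraries where they do the work, as an engineer would, in place of code of your own. Each camera call takes 0.05 s, during which the arm holds its last target. There are 200 camera calls.

### The job

Feed the fuel brick that lies on the steel loading shelf into the cold brick hearth: push it along the shelf with your fingertips, through the hanging iron stoke flap, until it drops off the sill and lies flat on the grate inside, then draw your hand back so that the flap swings fully shut behind it. Only push the brick, never lift it, and do not disturb the roasting pot, the tea bowl or the caddy.

Things in the scene. Friction and masses are not known exactly. Their poses are not given: they have to be found in the camera images.
- hearth: Fixed brick hearth, iron top plate at z = 250 mm with two 140 mm pot-ring holes, a black kettle on the right one. Origin on the table (z = 0) straight below the middle of the shut stoke flap; x points level into the hearth (the feeding direction), y left along its front, z up. Front face: plane x = 0, y = -383 to +148 mm, upright to z = 250 mm; back at x = 215 mm.
- shelf_center (a point): Middle of the level steel loading shelf's top face: hearth frame x = -114, y = 0, z = 65 mm. The shelf runs from x = -215 mm to its inner edge (the sill) at x = -12 mm and is 170 mm wide between side lips 15 mm high, 5 mm thick. Axes as the hearth's.
- sill (a point): Middle of the shelf's inner edge, on its top face: hearth frame x = -12, y = 0, z = 65 mm. Behind it the floor drops straight down 50 mm to the grate. Axes as the hearth's.
- lintel (a point): Middle of the lower front edge of the lintel over the stoke opening: hearth frame x = 0, y = 0, z = 237 mm. The opening is 165 mm wide (y = -82 to +82 mm) and 172 mm high from sill to lintel; its iron frame stands 6 mm proud of the front.
- grate_center (a point): Middle of the level iron grate inside the left fire, on its top: hearth frame x = 80, y = 0, z = 15 mm. The grate runs from below the sill (x = -12 mm) to the back wall at x = 172 mm and is 165 mm wide at the opening, 175 mm behind it. Seen from above through the left pot-ring hole (centre x = 107, y = 0).
- flap (a joint): Iron stoke flap 160 wide, 165 high, 5 mm thick, about 0.55 kg, hung from a free level hinge along its top edge at hearth frame x = 0, z = 233 mm. 0 = hanging shut, positive = swung inwards, at most 1.4 rad; it cannot swing outwards. No spring: it falls shut by its weight when nothing props it. Its lower edge, when shut, is 3 mm above the sill's level.
- flap_edge (a point): Middle of the flap's lower edge (165 mm below its hinge); moves with the flap.
- brick_center (a point): Centre of the loose light-brown pressed-sawdust fuel brick: 150 long (its x), 90 wide (its y), 40 mm high (its z), about 0.5 kg. It starts flat on the loading shelf, centre 20 mm above it, its length along the feeding direction but up to 0.2 rad askew. Flat on the grate its centre is 35 mm above the table, its top below the flap's swing.
- pot_center (a point): Bystander: grey clay roasting pot on the table beside the shelf, 100 mm across, 85 mm high, with a side handle reaching 120 mm from its axis. Point on its axis, 42 mm above its foot.
- bowl_center (a point): Bystander: white tea bowl with a blue rim on the table beside the shelf, 84 mm across, 55 mm high. Point on its axis, 27 mm above its foot.
- caddy_center (a point): Bystander: white tea caddy with a yellow cap on the table beside the shelf, 64 mm across, 95 mm high. Point on its axis, 47 mm above its foot.

How it is judged:
By the outcome, as a careful person would: the job done as asked, in the order asked, and still so for the second after the job is handed in, with the robot touching nothing.
It also fails if it takes over 45 s, if anything falls off the work surface, if the arm or the gripper's body presses on something with over 40 N, if the wrist force passes 120 N, or if a joint passes its speed limit or range.

## Working session

There is one attempt and no reset: what is moved stays moved. The work goes in short steps, Python scripts to look and compute and a tool call to move; the robot and the scene stay as the last step left them, time stands still between calls to the robot, and variables do not carry over. Pictures are saved under pics/ and viewed, at most 10 in all, crops included, and the job is handed in when it is done.

Besides the shell and the picture viewer there is one more tool, called after "Emit:" as name([rows], argument=value, ...), one row to a line, values as JSON. move_arm: Moves the arm, as the interface text tells. Its arguments: {"type":"object","properties":{"targets":{"type":"array"},"force":{"type":"number"}},"required":["targets"]}

```bash
mkdir -p pics; python3 - <<'E'
from workcell import bot
import cv2,numpy as np
s=bot.read_state();print(s['time'],s['ee_pos'],s['orientation'],s['gripper_width'])
ims=[]
for c in ['scene','top']:
    im=bot.read_camera(c);ims.append(im)
    k=bot.get_calibration(c);print(c,k['fx'],k['fy'],k['cx'],k['cy'],np.round(k['extrinsics'],4).tolist())
    for n in ['shelf_center','sill','lintel','flap_edge','brick_center','grate_center','hearth','pot_center','bowl_center','caddy_center']:
        r=bot.landmark_of(c,n)
        print(n,[(np.round(q['location'],1).tolist(),round(q['p'],2)) for q in r[:2]])
cv2.imwrite('pics/a.png',cv2.resize(np.hstack(ims),(800,300))[:,:,::-1])
cv2.imwrite('pics/top.png',ims[1][:,:,::-1]);cv2.imwrite('pics/scene.png',ims[0][:,:,::-1])
E
```

```text
0.0 [0.20699514 0.58909453 0.25489781] [-3.13976269e+00  1.39897285e-04  2.80387235e+00] 0.08788756873825182
scene 426.79904585670175 426.79904585670175 249.189387991827 195.440175856315 [[0.4415, 0.8972, 0.006, -0.2602], [0.7975, -0.3893, -0.4609, -0.4506], [-0.4112, 0.2083, -0.8874, 1.3906], [0.0, 0.0, 0.0, 1.0]]
shelf_center [([206.9, 204.6], 0.65)]
sill [([234.5, 232.1], 0.78)]
lintel [([232.7, 204.6], 0.61)]
flap_edge [([238.0, 237.5], 0.57)]
brick_center [([213.5, 201.4], 0.93)]
grate_center [([259.0, 267.4], 0.58)]
hearth [([233.8, 243.7], 0.82)]
pot_center [([269.8, 152.3], 0.68)]
bowl_center [([89.6, 299.7], 0.93), ([236.7, 238.0], 0.39)]
caddy_center [([142.5, 253.1], 0.69)]
top 386.6486440535706 386.6486440535706 255.10011118517707 188.78111527965447 [[-0.0192, -0.9998, 0.0073, 0.0107], [-0.9937, 0.0183, -0.1105, 0.6697], [0.1104, -0.0094, -0.9938, 1.1374], [0.0, 0.0, 0.0, 1.0]]
shelf_center [([291.8, 218.0], 0.81)]
sill [([286.5, 184.6], 0.83)]
lintel []
flap_edge [([284.8, 183.2], 0.7), ([283.6, 175.3], 0.62)]
brick_center []
grate_center [([273.0, 157.6], 0.69)]
hearth [([281.6, 184.9], 0.56)]
pot_center [([217.0, 249.0], 0.94)]
bowl_center [([401.4, 187.3], 0.87), ([219.3, 245.4], 0.34)]
caddy_center [([355.6, 198.6], 0.87)]
```

View pics/scene.png

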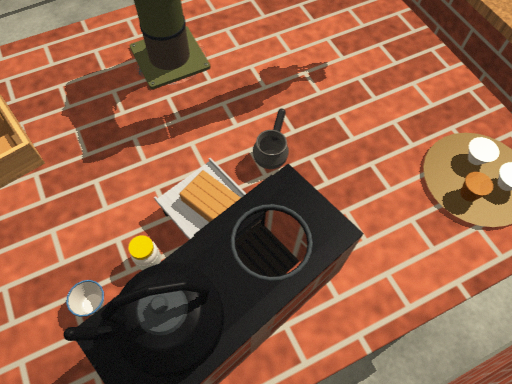

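View pics/top.png

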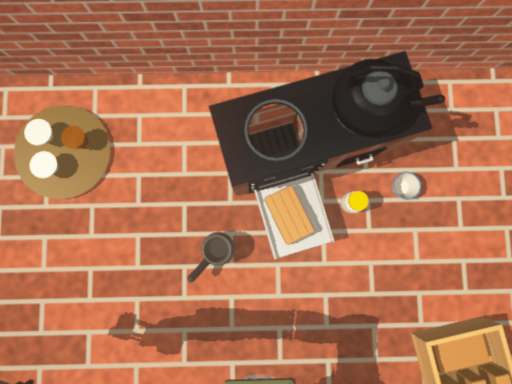

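The scene picture shows the brick at about (209,197) on the shelf, and the hearth with its left ring hole at about (272,241). The top picture shows the brick at (289,215), the shelf's outer corners at (272,257) and (333,243), and the ring centre at (276,130). Next I'll fit the poses.

```bash
cat > h.py <<'E'
from workcell import bot
import cv2,numpy as np
from scipy.optimize import least_squares
def proj(c,P,k=None):
    k=k or bot.get_calibration(c);E=np.array(k['extrinsics']);q=np.atleast_2d(P)@E[:3,:3].T+E[:3,3]
    return q[:,:2]/q[:,2:]*[k['fx'],k['fy']]+[k['cx'],k['cy']]
def ray(c,uv,z):
    k=bot.get_calibration(c);E=np.array(k['extrinsics']);uv=np.atleast_2d(uv)
    d=np.c_[(uv-[k['cx'],k['cy']])/[k['fx'],k['fy']],np.ones(len(uv))]@E[:3,:3]
    o=-E[:3,:3].T@E[:3,3]
    return o+d*((z-o[2])/d[:,2])[:,None]
def h2w(p,P):
    P=np.atleast_2d(P);c,s=np.cos(p[2]),np.sin(p[2])
    return np.c_[p[0]+c*P[:,0]-s*P[:,1],p[1]+s*P[:,0]+c*P[:,1],P[:,2]]
def w2h(p,W):
    W=np.atleast_2d(W);c,s=np.cos(p[2]),np.sin(p[2]);d=W[:,:2]-p[:2]
    return np.c_[c*d[:,0]+s*d[:,1],-s*d[:,0]+c*d[:,1]]
E
python3 - <<'E'
from h import *
obs=[('top',[107,0,250],[276,130]),('top',[-215,85,80],[272,257]),('top',[-215,-85,80],[333,243]),('top',[0,148,250],[235,188]),('top',[0,-383,250],[430,128]),
('top',[-114,0,65],[291.8,218]),('top',[-12,0,65],[286.5,184.6]),('scene',[107,0,250],[272,241]),('scene',[0,148,250],[288,168]),('scene',[-12,0,65],[234.5,232.1]),('scene',[-114,0,65],[206.9,204.6]),('top',[80,0,15],[273,157.6]),('scene',[80,0,15],[259,267.4])]
f=lambda p:np.concatenate([(proj(c,h2w(p,np.array(P)/1000.))[0]-uv) for c,P,uv in obs])
r=least_squares(f,[.65,-.05,-.25],loss='soft_l1',x_scale=[.1,.1,.1]);p=r.x
print('hearth',p);print(np.round(f(p).reshape(-1,2),1).tolist())
np.save('p.npy',p)
for c in ['top','scene']:
    bot.read_camera(c);
    for q in bot.cut_out(c,'brick_center')[:1]:
        m=q['mask'].astype(np.uint8);print(c,'brick p',q['p'],m.sum())
        (rc)=cv2.minAreaRect(cv2.findNonZero(m));b=cv2.boxPoints(rc);W=ray(c,b,.105)
        H=w2h(p,W);print(b.tolist());print('corners hearth mm',np.round(H*1000).tolist(),'centre',np.round(H.mean(0)*1000))
for n,uv,z in [('pot',[217,249],.042),('bowl',[401.4,187.3],.027),('caddy',[355.6,198.6],.047)]:
    W=ray('top',uv,z);print(n,W,np.round(w2h(p,W)*1000))
E
```

```text
hearth [ 0.69021542 -0.08191995  0.2679519 ]
[[-0.8, 0.5], [3.8, 2.3], [-0.9, -0.6], [-4.4, -0.7], [1.9, 0.5], [1.4, -0.7], [-3.4, -0.3], [-0.5, -0.5], [0.1, -5.4], [-0.4, 2.0], [0.8, 1.2], [0.3, 0.6], [0.0, 0.5]]
top brick p 0.73 1664
[[263.0, 197.99996948242188], [291.79998779296875, 183.5999755859375], [315.20001220703125, 230.39999389648438], [286.4000244140625, 244.79998779296875]]
corners hearth mm [[-37.0, 71.0], [-21.0, -20.0], [-167.0, -44.0], [-183.0, 46.0]] centre [-102.   13.]
scene brick p 0.77 1727
[[176.6393280029297, 196.0327911376953], [202.2130889892578, 165.34425354003906], [240.0819549560547, 196.90162658691406], [214.50819396972656, 227.5901641845703]]
corners hearth mm [[-167.0, -50.0], [-194.0, 51.0], [-63.0, 64.0], [-42.0, -34.0]] centre [-117.    8.]
pot [[0.49136077 0.1148063  0.042     ]] [[-140.  242.]]
bowl [[ 0.66725706 -0.45171235  0.027     ]] [[-120. -351.]]
caddy [[ 0.63343948 -0.30360329  0.047     ]] [[-113. -199.]]
```

Emit:
move_arm([
  [[0,0,0,-1,0],[0,0,0,-1,0],[0,0,0,-1,0],[0,0,0,-1,0],[0,0,0,-1,0]],
])

```text
time: 1.72
ee_pos: [0.2072, 0.5897, 0.2558]
orientation: [3.141, 0.0, -3.075]
contact_force: [0.1, 0.5, 0.1]
gripper_width: 0.0566
grip_force: 0.0
```

Emit:
move_arm([
  [[0,0,0,-1,0],[0,0,0,-1,0],[0,0,0,-0.58,0],[0,0,0,0,0]],
])

```text
time: 2.05
ee_pos: [0.2073, 0.5896, 0.2557]
orientation: [3.142, -0.0, -2.872]
contact_force: [-0.4, -0.2, -0.1]
gripper_width: 0.0448
grip_force: 0.0
```

```bash
cat >> h.py <<'E'
from scipy.spatial.transform import Rotation as R
def go(tgt,s=None):
    s=s or bot.read_state();Rm=R.from_euler('xyz',s['orientation']).as_matrix()
    return Rm.T@(np.array(tgt)-s['ee_pos'])/.08
def st():
    s=bot.read_state();p=np.load('p.npy');print('t',round(s['time'],2),'w',np.round(s['ee_pos'],4),'h',np.round(w2h(p,[s['ee_pos']])*1000,1),'rpy',np.round(s['orientation'],3),'F',np.round(s['contact_force'],1),'gw',round(s['gripper_width'],3),'q',np.round(s['joint_positions'],2))
def goh(x,y,z):
    v=go(h2w(np.load('p.npy'),[x/1e3,y/1e3,z/1e3])[0]);print('to',x,y,z,'rows-frac',np.round(v,3),'norm',round(np.linalg.norm(v),2))
E
python3 -c "
from h import *
st()
p=np.load('p.npy');a=go([.42,.25,.255]);print(a);print(go(h2w(p,[-.23,.004,.255])[0])-a)"
```

```text
t 2.05 w [0.2073 0.5896 0.2557] h [[-287.9  775.4]] rpy [ 3.142 -0.    -2.872] F [-0.4 -0.2 -0.1] gw 0.045 q [-1.1   0.7  -0.37  1.56  0.29  0.93  0.27]
[-1.43267043 -4.80003474  0.00768252]
[ 7.23792300e-01 -4.84409961e+00 -2.63656377e-04]
```

Emit:
move_arm([
  [[-0.143,-0.48,0,0,0],[-0.143,-0.48,0,0,0],[-0.143,-0.48,0,0,0],[-0.143,-0.48,0,0,0],[-0.143,-0.48,0,0,0]],
])

```text
time: 2.47
ee_pos: [0.314, 0.4182, 0.2559]
orientation: [3.142, 0.0, -2.874]
contact_force: [0.9, -0.7, -0.5]
gripper_width: 0.0439
grip_force: 0.0
```

Emit:
move_arm([
  [[-0.143,-0.48,0,0,0],[-0.143,-0.48,0,0,0],[-0.143,-0.48,0,0,0],[-0.143,-0.48,0,0,0],[-0.143,-0.48,0,0,0]],
])

```text
time: 2.88
ee_pos: [0.4202, 0.2482, 0.256]
orientation: [3.141, 0.001, -2.875]
contact_force: [0.8, -0.3, -0.0]
gripper_width: 0.0438
grip_force: 0.0
```

Emit:
move_arm([
  [[0.072,-0.484,0,0,0],[0.072,-0.484,0,0,0],[0.072,-0.484,0,0,0],[0.072,-0.484,0,0,0],[0.072,-0.484,0,0,0]],
])

```text
time: 3.3
ee_pos: [0.443, 0.0537, 0.2559]
orientation: [-3.141, 0.001, -2.874]
contact_force: [-0.2, -1.1, -0.1]
gripper_width: 0.0439
grip_force: 0.0
```

Emit:
move_arm([
  [[0.072,-0.484,0,0,0],[0.072,-0.484,0,0,0],[0.072,-0.484,0,0,0],[0.072,-0.484,0,0,0],[0,0,0,0,0]],
])

```text
time: 3.72
ee_pos: [0.4617, -0.1094, 0.2553]
orientation: [-3.137, -0.002, -2.889]
contact_force: [0.6, 0.0, -0.2]
gripper_width: 0.0439
grip_force: 0.0
```

```bash
python3 -c "
from h import *
st();goh(-230,4,255);goh(-230,4,90)
a=bot.read_camera('scene');b=bot.read_camera('wrist')
cv2.imwrite('pics/b.png',cv2.resize(np.hstack([a,b]),(800,300))[:,:,::-1])"
```

```text
t 3.72 w [ 0.4617 -0.1094  0.2553] h [[-227.7   34. ]] rpy [-3.137e+00 -2.000e-03 -2.889e+00] F [ 0.6  0.  -0.2] gw 0.044 q [ 0.43  0.52 -0.46  2.    0.36  0.7   1.57]
to -230 4 255 rows-frac [ 0.024 -0.375  0.005] norm 0.38
to -230 4 90 rows-frac [ 0.02  -0.365  2.068] norm 2.1
```

View pics/b.png

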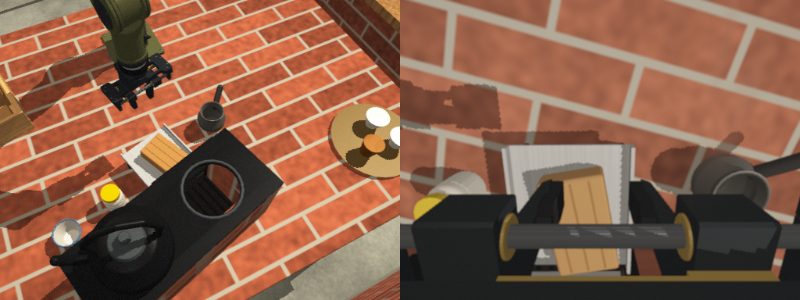

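The picture shows the hand above and outside the shelf's outer end. The brick is skewed towards the pot-side lip, at about (585,225) in the wrist half. Next I'll go down behind it.

Emit:
move_arm([
  [[0.024,-0.375,0,0,0],[0,0,0.45,0,0],[0,0,0.45,0,0],[0,0,0.45,0,0],[0,0,0.45,0,0]],
])

```text
time: 4.23
ee_pos: [0.4686, -0.1272, 0.1108]
orientation: [3.141, 0.002, -2.871]
contact_force: [0.5, -1.0, -0.5]
gripper_width: 0.0438
grip_force: 0.0
```

Emit:
move_arm([
  [[0,0,0.26,0,0],[0,0,0,0,0],[0,0,0,0,0]],
])

```text
time: 4.48
ee_pos: [0.4679, -0.1273, 0.0906]
orientation: [3.14, -0.001, -2.87]
contact_force: [0.1, 0.1, 0.8]
gripper_width: 0.0439
grip_force: 0.0
```

```bash
python3 -c "
from h import *
st();goh(-195,4,90)"
```

```text
t 4.48 w [ 0.4679 -0.1273  0.0906] h [[-226.4   15.1]] rpy [ 3.14e+00 -1.00e-03 -2.87e+00] F [0.1 0.1 0.8] gw 0.044 q [ 0.3   0.81 -0.22  2.1   0.59  0.29  1.43]
to -195 4 90 rows-frac [-0.392 -0.141  0.007] norm 0.42
```

Emit:
move_arm([
  [[0,-0.14,0,0,0],[-0.25,0,0,0,0],[-0.15,0,0,0,0],[-0.12,0,0,0,0],[-0.12,0,0,0,0]],
])

```text
time: 4.9
ee_pos: [0.5204, -0.126, 0.0927]
orientation: [-3.141, 0.0, -2.873]
contact_force: [-3.4, -0.2, 0.4]
gripper_width: 0.0444
grip_force: 1.4
```

Emit:
move_arm([
  [[-0.12,0,0,0,0],[-0.12,0,0,0,0],[-0.12,0,0,0,0],[-0.12,0,0,0,0],[0,0,0,0,0]],
])

```text
time: 5.32
ee_pos: [0.5594, -0.1152, 0.0926]
orientation: [-3.141, 0.004, -2.872]
contact_force: [0.1, 1.5, -0.2]
gripper_width: 0.0441
grip_force: 0.0
```

```bash
cat > look.py <<'E'
from h import *
import sys
st();p=np.load('p.npy')
a=bot.read_camera('scene')
for q in bot.cut_out('scene','brick_center')[:1]:
    m=q['mask'].astype(np.uint8);b=cv2.boxPoints(cv2.minAreaRect(cv2.findNonZero(m)));print('brick',round(q['p'],2),m.sum(),np.round(w2h(p,ray('scene',b,.105))*1000).tolist())
t=bot.read_camera('top')
im=np.hstack([cv2.resize(a[100:330,120:400],None,fx=1.43,fy=1.43*1.0),cv2.resize(t[80:310,150:430],None,fx=1.43,fy=1.43)])
cv2.imwrite(sys.argv[1],im[:,:,::-1])
E
python3 look.py pics/c.png
```

```text
t 5.32 w [ 0.5594 -0.1152  0.0926] h [[-134.9    2.5]] rpy [-3.141  0.004 -2.872] F [ 0.1  1.5 -0.2] gw 0.044 q [ 0.31  0.87 -0.32  1.85  0.52  0.5   1.48]
brick 0.97 886 [[-122.0, -46.0], [-122.0, 53.0], [-60.0, 45.0], [-62.0, -52.0]]
```

View pics/c.png

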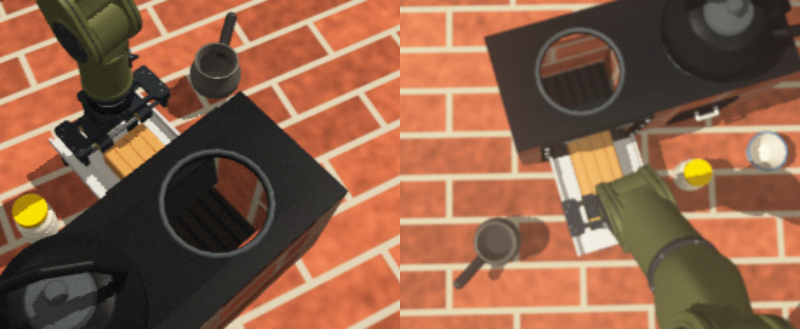

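Brick is now square and centred on the shelf, with its nose under the flap: (135,155) in the left half, (595,165) in the right. I'll raise the hand slightly and push on.

Emit:
move_arm([
  [[0.02,0,-0.13,0,0],[-0.14,0,0,0,0],[-0.12,0,0,0,0],[-0.12,0,0,0,0],[-0.12,0,0,0,0]],
])

```text
time: 5.88
ee_pos: [0.5918, -0.1075, 0.1021]
orientation: [-3.141, -0.006, -2.874]
contact_force: [-5.5, -1.5, 3.1]
gripper_width: 0.0441
grip_force: 2.6
```

Emit:
move_arm([
  [[-0.12,0,0,0,0],[-0.12,0,0,0,0],[-0.12,0,0,0,0],[-0.12,0,0,0,0],[0,0,0,0,0]],
])

```text
time: 6.3
ee_pos: [0.6327, -0.0954, 0.1024]
orientation: [3.141, 0.003, -2.873]
contact_force: [0.6, 0.2, 0.5]
gripper_width: 0.044
grip_force: 0.0
```

```bash
python3 look.py pics/d.png
```

```text
t 6.3 w [ 0.6327 -0.0954  0.1024] h [[-59.    2.3]] rpy [ 3.141e+00  3.000e-03 -2.873e+00] F [0.6 0.2 0.5] gw 0.044 q [ 0.27  0.92 -0.36  1.63  0.46  0.68  1.52]
brick 0.85 579 [[67.0, -37.0], [67.0, 35.0], [114.0, 31.0], [113.0, -39.0]]
```

View pics/d.png

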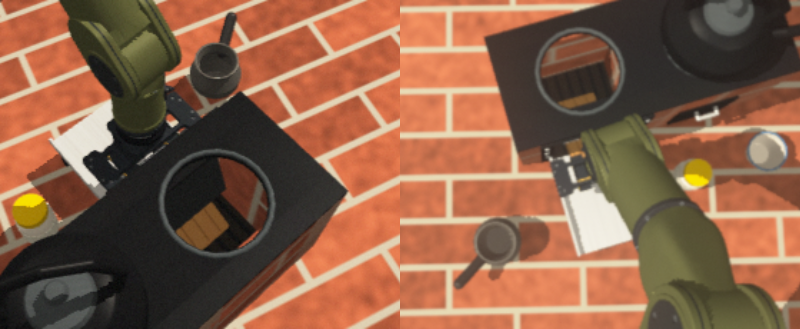

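Brick has entered: its nose is on the grate at about (203,228) left and (575,102) right, but its rear is still on the sill. Hand's wide body can't go much further this way, so I'll back off, turn it 90° so the long side runs through the opening, and finish with the open leading finger.

Emit:
move_arm([
  [[0.32,0,0,0,0],[0.32,0,0,0,0],[0.32,0,0,0,1],[0,0,0,1,1],[0,0,0,1,1]],
])

```text
time: 6.87
ee_pos: [0.5546, -0.1177, 0.1016]
orientation: [-3.141, -0.003, -3.038]
contact_force: [1.6, 0.8, 0.1]
gripper_width: 0.062
grip_force: 0.0
```

Emit:
move_arm([
  [[0,0,0,1,1],[0,0,0,1,1],[0,0,0,1,1],[0,0,0,1,1],[0,0,0,1,1]],
])

```text
time: 7.28
ee_pos: [0.5566, -0.1166, 0.1017]
orientation: [-3.142, -0.0, 2.846]
contact_force: [-0.1, -0.2, -0.3]
gripper_width: 0.0879
grip_force: 0.0
```

Emit:
move_arm([
  [[0,0,0,1,1],[0,0,0,1,1],[0,0,0,1,1],[0,0,0,1,1],[0,0,0,1,1]],
])

```text
time: 7.7
ee_pos: [0.5566, -0.1165, 0.1017]
orientation: [-3.142, -0.0, 2.446]
contact_force: [-0.6, -0.6, -0.0]
gripper_width: 0.0885
grip_force: 0.0
```

Emit:
move_arm([
  [[0,0,0,1,1],[0,0,0,1,1],[0,0,0,1,1],[0,0,0,1,1],[0,0,0,1,1]],
])

```text
time: 8.12
ee_pos: [0.5567, -0.1165, 0.1016]
orientation: [-3.141, -0.0, 2.046]
contact_force: [0.6, 0.2, -0.3]
gripper_width: 0.0877
grip_force: 0.0
```

Emit:
move_arm([
  [[0,0,0,1,1],[0,0,0,1,1],[0,0,0,0.6,1],[0,0,0,0,1]],
])

```text
time: 8.45
ee_pos: [0.5568, -0.1163, 0.1016]
orientation: [-3.141, -0.0, 1.841]
contact_force: [0.1, -0.4, 0.1]
gripper_width: 0.0881
grip_force: 0.0
```

```bash
python3 look.py pics/e.png; python3 -c "
from h import *
goh(-125,0,90);goh(-100,0,90)"
```

```text
t 8.45 w [ 0.5568 -0.1163  0.1016] h [[-137.8    2.1]] rpy [-3.141 -0.     1.841] F [ 0.1 -0.4  0.1] gw 0.088 q [ 0.09  0.84  0.05  1.86 -0.09  0.44  0.48]
brick 0.56 650 [[65.0, -37.0], [64.0, 37.0], [115.0, 33.0], [114.0, -39.0]]
to -125 0 90 rows-frac [-0.026  0.157  0.144] norm 0.21
to -100 0 90 rows-frac [-0.027  0.47   0.144] norm 0.49
```

View pics/e.png

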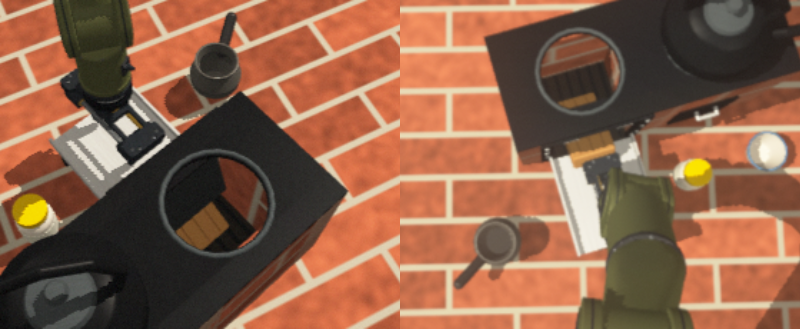

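Rear end still overhangs the sill, visible at (592,148) on the right. Hand is turned, so I'll lower it and push.

Emit:
move_arm([
  [[-0.026,0,0.16,0,1],[0,0.14,0,0,1],[0,0.14,0,0,1],[0,0.12,0,0,1],[0,0.12,0,0,1]],
])

```text
time: 9.02
ee_pos: [0.5964, -0.1075, 0.087]
orientation: [-3.138, -0.001, 1.842]
contact_force: [-2.8, -0.1, -2.3]
gripper_width: 0.0882
grip_force: 1.3
```

Emit:
move_arm([
  [[0,0.12,0,0,1],[0,0.1,0,0,1],[0,0,0,0,1]],
])

```text
time: 9.27
ee_pos: [0.616, -0.1019, 0.0875]
orientation: [3.141, -0.0, 1.843]
contact_force: [0.4, -0.4, 0.2]
gripper_width: 0.0881
grip_force: 0.0
```

```bash
python3 look.py pics/f.png
```

```text
t 9.27 w [ 0.616  -0.1019  0.0875] h [[-76.8   0.4]] rpy [ 3.141 -0.     1.843] F [ 0.4 -0.4  0.2] gw 0.088 q [ 0.05  0.91  0.06  1.69 -0.1   0.54  0.45]
brick 0.65 1095 [[-162.0, -356.0], [-109.0, -296.0], [-41.0, -340.0], [-91.0, -397.0]]
```

View pics/f.png

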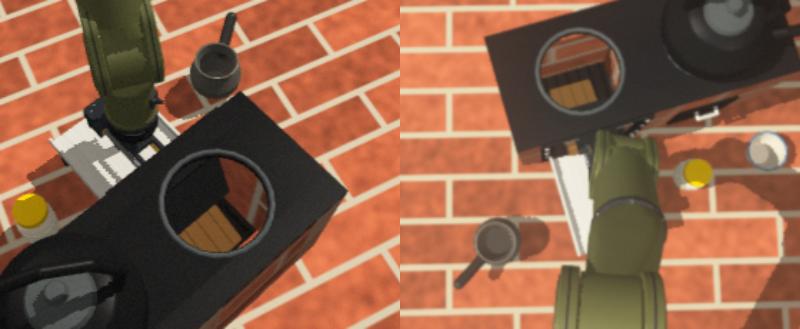

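Brick has gone further in: its nose is now at about (570,80) on the right. I'll push about 12 mm more to be sure it's off the sill, watching the force.

Emit:
move_arm([
  [[0,0.08,0,0,1],[0,0.07,0,0,1],[0,0,0,0,1]],
])

```text
time: 9.67
ee_pos: [0.6266, -0.0993, 0.0882]
orientation: [-3.141, -0.0, 1.842]
contact_force: [-1.7, -1.4, -2.1]
gripper_width: 0.0882
grip_force: 0.0
```

```bash
python3 - <<'E'
from h import *
st();p=np.load('p.npy')
t=bot.read_camera('top');m=cv2.inRange(cv2.cvtColor(t,cv2.COLOR_RGB2HSV),(8,90,60),(25,255,255));
ring=np.zeros_like(m);cv2.circle(ring,(276,130),27,255,-1)
print(cv2.imwrite('pics/g.png',cv2.resize(t[90:175,225:345],None,fx=5,fy=5,interpolation=cv2.INTER_CUBIC)[:,:,::-1]))
for z in (.015,.055):
  for hx in (120,138,150,160): print(z,hx,np.round(proj('top',h2w(p,[[hx/1e3,.045,z],[hx/1e3,-.045,z]])).ravel()),(np.round((proj('top',h2w(p,[[hx/1e3,.045,z],[hx/1e3,-.045,z]]))-[225,90])*5).ravel()))
E
```

```text
t 9.67 w [ 0.6266 -0.0993  0.0882] h [[-66.    0.1]] rpy [-3.141 -0.     1.842] F [-1.7 -1.4 -2.1] gw 0.088 q [ 0.05  0.92  0.07  1.66 -0.1   0.56  0.45]
True
0.015 120 [256. 150. 283. 142.] [154. 301. 292. 261.]
0.015 138 [254. 145. 282. 137.] [146. 273. 283. 234.]
0.015 150 [253. 141. 281. 133.] [141. 255. 278. 216.]
0.015 160 [252. 138. 280. 130.] [136. 240. 273. 201.]
0.055 120 [256. 147. 284. 139.] [155. 287. 297. 246.]
0.055 138 [254. 142. 283. 134.] [146. 259. 288. 218.]
0.055 150 [253. 138. 282. 130.] [141. 240. 283. 199.]
0.055 160 [252. 135. 281. 127.] [136. 225. 278. 184.]
```

View pics/g.png

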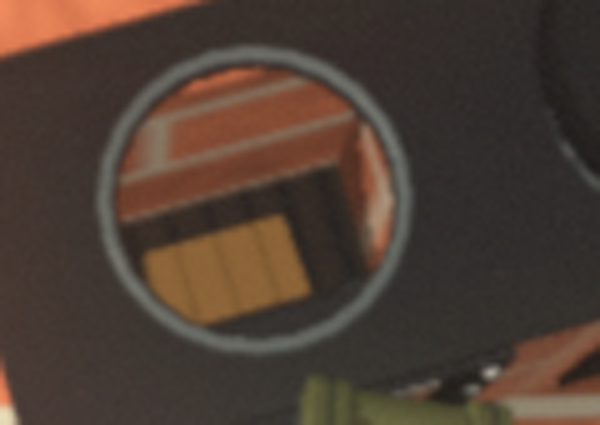

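Nose corners are at (143,253) and (280,215) in the crop, which puts the nose at x≈140 mm. Brick is just about off the sill, so one more small push will give it margin.

Emit:
move_arm([
  [[0,0.06,0,0,1],[0,0.05,0,0,1],[0,0,0,0,1]],
])

```text
time: 9.97
ee_pos: [0.6361, -0.0965, 0.0886]
orientation: [3.14, 0.0, 1.843]
contact_force: [-1.9, -0.2, -1.9]
gripper_width: 0.0885
grip_force: 0.0
```

```bash
python3 - <<'E'
from h import *
st()
t=bot.read_camera('top');m=cv2.inRange(cv2.cvtColor(t,cv2.COLOR_RGB2HSV),(11,100,60),(25,255,255))
a=m[105:162,245:308];n=cv2.findNonZero(a);n=n.reshape(-1,2)
print(len(n),'min row per col (crop px*5)',[( (c+20)*5,(n[n[:,0]==c][:,1].min()+15)*5) for c in (14,20,26,32) if (n[:,0]==c).any()])
E
```

```text
t 9.97 w [ 0.6361 -0.0965  0.0886] h [[-56.    0.3]] rpy [3.14  0.    1.843] F [-1.9 -0.2 -1.9] gw 0.088 q [ 0.04  0.93  0.07  1.63 -0.1   0.58  0.44]
451 min row per col (crop px*5) [(170, np.int32(110)), (200, np.int32(100)), (230, np.int32(150)), (260, np.int32(85))]
```

Grip force is 0 and only the flap's light load remains, so the finger has passed above a brick that has already dropped. I'll withdraw and check.

Emit:
move_arm([
  [[0,-0.15,0,0,1],[0,-0.25,0,0,1],[0,-0.35,0,0,1],[0,-0.45,0,0,1],[0,-0.45,0,0,1]],
])

```text
time: 10.43
ee_pos: [0.5092, -0.1319, 0.0892]
orientation: [3.136, 0.002, 1.844]
contact_force: [-0.4, -0.4, -0.6]
gripper_width: 0.088
grip_force: 0.0
```

Emit:
move_arm([
  [[0,-0.45,0,0,1],[0,-0.3,-0.3,0,1],[0,0,-0.45,0,1],[0,0,-0.45,0,1],[0,0,0,0,1]],
])

```text
time: 10.85
ee_pos: [0.4543, -0.1496, 0.1902]
orientation: [3.129, 0.006, 1.842]
contact_force: [0.8, 0.2, 0.3]
gripper_width: 0.0883
grip_force: 0.0
```

```bash
python3 - <<'E'
from h import *
st();p=np.load('p.npy')
a=bot.read_camera('scene');t=bot.read_camera('top')
for c in ('scene','top'):
  for n in ('flap_edge','brick_center','pot_center','bowl_center','caddy_center'):
    print(c,n,[(np.round(q['location'],1).tolist(),round(q['p'],2)) for q in bot.landmark_of(c,n)[:1]])
  print(c,'exp shut edge',proj(c,h2w(p,[0,0,.068])),'brick exp',proj(c,h2w(p,[.065,0,.035])))
A=a[150:300,180:330];B=t[90:240,220:370]
cv2.imwrite('pics/h.png',cv2.resize(np.hstack([A,B]),(800,400),interpolation=cv2.INTER_CUBIC)[:,:,::-1])
E
```

```text
t 10.85 w [ 0.4543 -0.1496  0.1902] h [[-245.4   -2.8]] rpy [3.129 0.006 1.842] F [0.8 0.2 0.3] gw 0.088 q [ 0.19  0.61  0.04  2.08 -0.06  0.44  0.56]
scene flap_edge [([236.3, 238.3], 0.66)]
scene brick_center [([256.7, 259.4], 0.76)]
scene pot_center [([270.0, 152.5], 0.66)]
scene bowl_center [([89.6, 299.3], 0.94)]
scene caddy_center [([143.1, 252.8], 0.96)]
scene exp shut edge [[237.34967785 237.08181101]] brick exp [[255.1034566 260.8853707]]
top flap_edge [([281.0, 175.4], 0.88)]
top brick_center [([276.7, 161.9], 0.68)]
top pot_center [([217.2, 248.6], 0.57)]
top bowl_center [([401.8, 188.8], 0.89)]
top caddy_center [([355.6, 199.8], 0.56)]
top exp shut edge [[282.02195275 180.30419857]] brick exp [[275.04583315 161.57869973]]
```

View pics/h.png

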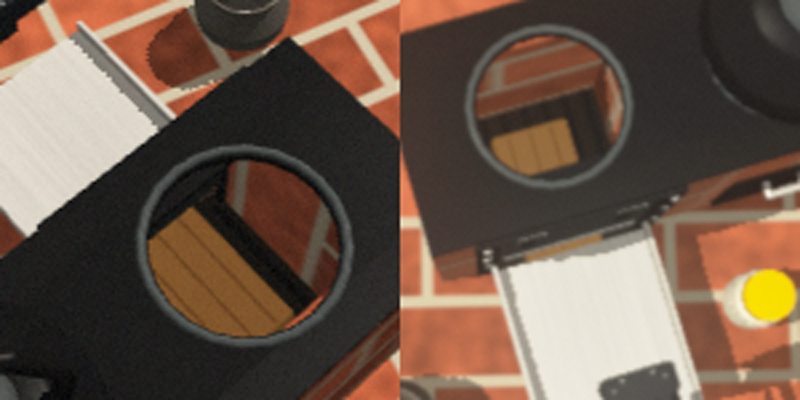

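Brick lies on the grate seen through the ring hole, at (220,275) left and (535,150) right, and the shelf is empty. A thin brown strip shows at (560,248), between sill and flap, so I need to check whether the rear end is still propped.

```bash
python3 - <<'E'
from h import *
p=np.load('p.npy');t=bot.read_camera('top');w=bot.read_camera('wrist')
k=bot.get_calibration('top');E=np.array(k['extrinsics']);print('cam h',w2h(p,[(-E[:3,:3].T@E[:3,3])]),(-E[:3,:3].T@E[:3,3]))
P=lambda x,z,y=0:np.round(proj('top',h2w(p,[x/1e3,y/1e3,z/1e3]))[0],1)
for n,x,z in [('sill',-12,65),('flapbot',-2.5,68),('flaptop',-2.5,233),('lintelframe',-6,237),('brick rear top flat',-10,55),('brick rear bot flat',-10,15),('rear top if propped',-5,103),('rear bot propped',-14,65),('flapbot if propped',35,72)]: print(n,P(x,z))
for c in (272,280,288): print(c,[(r,t[r,c].tolist()) for r in range(170,192)])
pr=proj('wrist',h2w(p,[[-.012,0,.065],[-.0025,0,.068],[0,0,.237],[-.01,0,.055]]));print('wrist',pr.round())
np.save('t.npy',t);cv2.imwrite('pics/w.png',w[:,:,::-1])
E
```

```text
cam h [[-0.12058115  0.12756086]] [0.54016456 0.00916422 1.20438573]
sill [283.1 184.3]
flapbot [282.3 181.1]
flaptop [287.3 172.6]
lintelframe [287.8 173.7]
brick rear top flat [282.7 184.1]
brick rear bot flat [281.7 185.6]
rear top if propped [283.5 180.3]
rear bot propped [283.3 184.9]
flapbot if propped [278.7 168.9]
272 [(170, [63, 58, 53]), (171, [63, 56, 52]), (172, [64, 59, 54]), (173, [65, 59, 54]), (174, [61, 55, 50]), (175, [61, 56, 51]), (176, [66, 62, 58]), (177, [90, 85, 78]), (178, [87, 84, 78]), (179, [72, 66, 60]), (180, [65, 59, 54]), (181, [67, 60, 55]), (182, [89, 84, 77]), (183, [130, 118, 103]), (184, [148, 119, 87]), (185, [157, 118, 76]), (186, [159, 126, 91]), (187, [166, 151, 134]), (188, [219, 212, 195]), (189, [232, 227, 215]), (190, [234, 229, 217]), (191, [234, 230, 218])]
280 [(170, [64, 59, 56]), (171, [64, 59, 54]), (172, [61, 56, 53]), (173, [62, 58, 54]), (174, [63, 58, 56]), (175, [63, 58, 53]), (176, [60, 56, 51]), (177, [63, 58, 52]), (178, [64, 60, 54]), (179, [70, 66, 59]), (180, [113, 107, 98]), (181, [137, 120, 100]), (182, [151, 117, 82]), (183, [158, 120, 78]), (184, [157, 130, 99]), (185, [156, 144, 128]), (186, [155, 149, 138]), (187, [164, 160, 147]), (188, [218, 211, 195]), (189, [231, 227, 214]), (190, [232, 228, 216]), (191, [231, 227, 215])]
288 [(170, [57, 52, 48]), (171, [61, 57, 54]), (172, [60, 56, 52]), (173, [60, 54, 52]), (174, [62, 58, 54]), (175, [62, 58, 53]), (176, [63, 59, 53]), (177, [79, 74, 68]), (178, [125, 120, 107]), (179, [145, 121, 95]), (180, [153, 115, 76]), (181, [157, 119, 79]), (182, [158, 136, 110]), (183, [156, 148, 133]), (184, [156, 151, 140]), (185, [165, 159, 148]), (186, [220, 214, 198]), (187, [232, 228, 215]), (188, [233, 229, 216]), (189, [232, 228, 216]), (190, [233, 228, 216]), (191, [231, 227, 215])]
wrist [[ 527.  196.]
 [ 542.  197.]
 [1054.  354.]
 [ 520.  193.]]
```

The profile settles it. Flap's lower edge shows at row 180, and the shut position predicts 181. A propped flap would be at about row 169. The brown strip is just the flat brick's rear seen through the gap above the sill. The bystanders' positions haven't changed, so I'm handing in.

```bash
python3 -c "
from workcell import bot
print(bot.sign_off())"
```

```text
the job is handed in; nothing more can be done
None
```

The brick was pushed through the stoke flap and lies flat on the grate, the flap is shut behind it, and the pot, bowl and caddy were not disturbed; handed in at about 11 s, and the sign-off gave no verdict.

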